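Start the centre bolt of a toroidal transformer's mounting

TASK

Mount the toroidal transformer on its test fixture: lay the red fibre pad centred and flat on top of the toroid, lay the steel clamp plate centred on the pad, then take the black knurled knob bolt out of the wooden block and stand it down through both into the threaded boss. Turn the bolt backward (counter-clockwise seen from above) until its thread rides up and you feel it drop, then turn it forward (clockwise) about one full turn so that the thread is started, and finish there still gripping the knob, the bolt upright and not let go. Leave the yellow tape reel, the screwdriver and the jar where they are.

Things in the scene. Friction and masses are not known exactly. Their poses are not given: they have to be found in the camera images.
- fixture: Fixed test fixture: steel base plate 160 x 150 x 8 mm (x, y, z); on it an amber and copper toroidal transformer (outer diameter 130, hole 44, flat top 64 mm above the bench), and in its hole a dark steel boss (diameter 36), top 67 mm above the bench. Origin on the bench in the axis of toroid and boss; z up; it may be yawed.
- boss_top (a point): Centre of the boss's mouth, 67 mm above the bench. Countersunk 32 mm wide, then a plain bore 26 mm wide, 25 mm deep; below it a quick-clamping right-hand two-start thread (pitch 5, 10 mm per turn) with 20 mm clear bore, closed 59 mm below the mouth. A bolt in it has about 1 mm of axial play, tilts up to 3 degrees and turns easily.
- boss_lip (a point): Upper end of one of the boss's two threads: 25 mm below the mouth, 11 mm from the axis, on the fixture's -x side; axes as the fixture's. A bolt standing on the thread climbs when turned backward (10 mm per turn) until bolt_lead comes over this point or boss_lip2; just past it, unless the grip holds it up, it drops 5 mm. Turned forward from there the thread catches.
- boss_lip2 (a point): Upper end of the other thread, the same on the fixture's +x side: the bolt can drop here too, so a drop comes every half turn backward.
- pad: Red fibre pad ring, outer diameter 64, hole 42, 8 mm thick, 0.03 kg, lying flat. Origin at the centre of its underside. The boss stands 3 mm up into its hole when it lies on the toroid.
- plate: Steel clamp plate ring, outer diameter 62, hole 28, 6 mm thick, 0.1 kg, lying flat. Origin at the centre of its underside. On the stack its underside is 72 and its top 78 mm above the bench. Pad and plate may start in either of two places.
- block: Fixed wooden block 95 x 75 x 74 mm high with a round hole, 28 mm wide and 64 mm deep, in its middle; the bolt stands in it, its knob's underside 12 mm above the block. Origin at the centre of its underside.
- bolt: Clamp bolt, about 0.3 kg, 104 mm long, upright in the block. Origin at its lower tip, z up along it. A 6 mm long cone from 11 to 18 mm wide, right-hand two-start thread 24 mm over the crests from 14 mm up, and from 76 to 104 mm a round black knurled knob, diameter 40, to be gripped at any yaw. Its +x axis points to the leading end of one thread (the other is opposite); a white dot on the knob's top shows it.
- bolt_lead (a point): Leading lower end of the bolt's thread: 14 mm above the tip, 11 mm from the axis along the bolt's +x. Level with boss_lip just before a drop, about 5 mm below it just after, and about 15 mm below it one turn forward later (the thread draws the bolt down 10 mm per turn).
- bolt_knob (a point): Point on the bolt's axis, 94 mm above its tip and 10 mm below the top of the knob: a good height to grip.
- tape: Yellow tape reel lying on the bench, outer diameter 72, 24 mm high; leave alone. Origin at the centre of its underside.
- screwdriver: Red-handled screwdriver, 200 mm long, 26 mm thick handle, lying on the bench along its x axis; leave alone. Origin under its middle.
- jar: Small jar with blue cap, diameter 56, 62 mm high; leave alone. Origin at the centre of its underside.
Not all that is in view belongs to the job. Of the things that look like the plate, the middle-sized one is meant.

How it is judged:
On the way, in this order (a step that is already met when the one before it is completed fails the run):
1. the pad lies flat, centred and released on the toroid (horizontal distance between pad and fixture below 0.005 m and z of pad in the frame of fixture between 0.062 and 0.067 m and angle between pad's own z axis and vertical below 0.06 rad and contact force between the fingers and pad below 0.1 N), for 0.1 s.
2. the clamp plate lies flat, centred and released on the pad (horizontal distance between plate and fixture below 0.006 m and z of plate in the frame of fixture between 0.07 and 0.075 m and angle between each of plate, pad's own z axis and vertical below 0.06 rad and contact force between the fingers and plate below 0.1 N and horizontal distance between pad and fixture below 0.005 m and z of pad in the frame of fixture between 0.062 and 0.067 m), for 0.1 s.
3. the bolt's leading thread end rides on the boss's thread, at its upper end, about to drop (z of bolt_lead in the frame of boss_lip between -0.0016 and 0.001 m and horizontal distance between boss_top and bolt_knob below 0.008 m and angle between bolt's own z axis and vertical below 0.1 rad and (horizontal distance between bolt_lead and boss_lip below 0.005 m or horizontal distance between bolt_lead and boss_lip2 below 0.005 m) and contact force between bolt and fixture above 0.1 N), for 0.04 s.
4. the thread has dropped (z of bolt_lead in the frame of boss_lip between -0.007 and -0.0026 m and horizontal distance between boss_top and bolt_knob below 0.008 m and angle between bolt's own z axis and vertical below 0.1 rad), for 0.1 s.
At the end, for the whole second after the job is handed in: Bolt upright (4 degrees), knob within 5 mm of the boss axis, thread caught about one turn (bolt_lead 11 to 19 mm below boss_lip), at rest, still gripped with over 1 N; pad flat on the toroid and plate flat on the pad, each within 5 mm of the axis (z of bolt_lead in the frame of boss_lip between -0.019 and -0.011 m and horizontal distance between boss_top and bolt_knob below 0.005 m and angle between bolt's own z axis and vertical below 0.07 rad and contact force between the fingers and bolt above 1 N and linear speed of bolt below 0.01 m/s and angular speed of bolt below 0.2 rad/s and horizontal distance between each of pad, plate and fixture below 0.005 m and z of pad in the frame of fixture between 0.062 and 0.067 m and angle between each of pad, plate's own z axis and vertical below 0.06 rad and z of plate in the frame of fixture between 0.07 and 0.075 m); the arm keeps its last pose, push and grip.
It fails at once if the tape reel is pushed away by more than 3 cm (distance of tape from where it was at the start of the episode above 0.03 m).
It fails at once if the screwdriver is pushed away by more than 3 cm (distance of screwdriver from where it was at the start of the episode above 0.03 m).
It fails at once if the jar is pushed away by more than 3 cm (distance of jar from where it was at the start of the episode above 0.03 m).
It also fails if it takes over 72 s, if anything falls off the work surface, if the arm or the gripper's body presses on something with over 40 N, if the wrist force passes 120 N, or if a joint passes its speed limit or range.

ROBOT

A 6-joint arm with a two-finger parallel gripper is mounted at the origin on the work surface. World frame = base frame: x ahead of the robot, y to its left, z up, the work surface at z = 0. Lengths are in m, angles in rad, forces in N, time in s.
With the tool pointing down it reaches from about 0.35 to 0.975 m from the base axis. Payload 4.9 kg.
Tool frame: the origin (TCP) lies on the centre line of the jaws, within the pads' length; the fingertips stand ctrl.tcp_to_tips ahead of it and the grasp point (between the pads) lies 3 mm ahead of it (ctrl.tcp_to_tips is the distance from the TCP to the fingertips, in m); z points along the fingers, y is the direction in which the jaws open and shut (so a half turn about z gives the same grasp; the last joint's range is limited). The gripper opens to 85 mm and grips with 20 to 120 N. Pads are 22 mm wide; open, the fingers measure 114 mm over their backs; the gripper's body (76 mm by 85 mm) begins 54 mm behind the grasp point. The pads swing forward as they close: fully open they stand 13 mm farther back than shut.
Start: joints at [-1.24, 0.053, 1.613, -0, 1.476, -0.119], TCP at [0.272, -0.563, 0.253] pointing down, gripper open.
Joint ranges: [-3.01, 3.01], [-1.01, 2.22], [0.06, 2.58], [-1.02, 4.17], [0.09, 2.62], [-3.14, 3.14]. Speed limits (rad/s): [2.57, 2.57, 3.14, 3.14, 3.14, 3.14].

INTERFACE

Orientations are given as a rotation vector (axis times angle).
In Python, from station import ctrl, vision gives the robot as it stands.
- The arm moves only by the tool jog_arm, never from a script. Its argument "deltas" is a list of rows, each a list of 7 numbers: the turn, a rotation vector about the tool's x, y, z in rad, then the shift along the tool's x, y, z in cm, then the opening, from 0 (shut) to 1 (fully open). A call has 1 to 12 rows; each row shifts and turns the commanded pose from where the row before left it, along the tool's axes as they then stand; what a row does not reach is not made up. A row lasts 1/12 s, in which the tool goes at most 41.7 mm and 7.16 degrees, less where a joint would pass 70% of its speed; a pose out of reach is approached as far as the arm can. A call with a gripper value outside its range is refused whole. The fingers move at their own pace and stop on an object; "grip_force" is the grip in N (left out, the last holds). Time passes only in rows, so rows that do not move let the fingers close. It gives the time, the measured TCP pose, the force and the opening at its end, in the units of the state.
- ctrl.get_obs(): the state, without advancing time (a new reading comes with each control period).
- vision.get_image(name): name is "side" or "top" or "wrist"; returns (picture, depth): 420x560x3 uint8, red, green, blue; 420x560 float32, m along the optical axis (not along the pixel's ray), 0 where there is no reading.
- vision.calibration(name): a dict with "fx", "fy", "cx", "cy" (pixels), "dist" ([k1, k2, p1, p2, k3] as OpenCV has them; the pictures are not rectified), "rvec" (rotation vector, rad) and "tvec" (3), from world to camera coordinates, as OpenCV has them; the wrist camera has in their place "hand_eye" (4x4, takes a point from camera to tool coordinates, whose origin is the TCP and whose axes are the flange's). Camera axes: x right, y down, z forward; pixel columns grow to the right and rows downward; lengths in m; the calibration is good to about 2 mm. A picture is of the moment at which its call begins: read the wrist's pose just before it. calibration takes no time and is no camera call.
- ctrl.finish_job(): hands the job in, once; it reports no verdict.
The state is a dict: "t": time; "q": joint angles; "dq": joint speeds; "effort": joint torques, N m; "tool_pos": TCP position; "tool_rot": TCP orientation; "contact_force": force on the tool from outside, world axes, zero at the start; "wrist_torque": the same for the moment, N m; "opening": finger opening in m.
Only numpy, scipy, OpenCV 4.12 (cv2) and the standard library are available. Lean on these libraries where they do the work, as an engineer would, in place of code of your own. Each camera call takes 0.05 s, during which the arm holds its last target. There are 200 camera calls.

## Working session

There is one attempt and no reset: what is moved stays moved. The work goes in short steps, Python scripts to look and compute and a tool call to move; the robot and the scene stay as the last step left them, time stands still between calls to the robot, and variables do not carry over. Pictures are saved under pics/ and viewed, about 8 in all and at most 12, crops included, and the job is handed in when it is done.

Besides the shell and the picture viewer there is one more tool, called after ">>>" as name(argument=value, ...), one argument or row to a line, values as JSON. jog_arm: Moves the arm, as the interface text tells. Its arguments: {"type":"object","properties":{"deltas":{"type":"array"},"grip_force":{"type":"number"}},"required":["deltas"]}

```bash
mkdir -p pics; ls; cat > h.py <<'E'
import numpy as np, cv2
from scipy.spatial.transform import Rotation as R
from station import ctrl, vision
def grab(n):
    o=ctrl.get_obs(); im,d=vision.get_image(n); return o,im,d,vision.calibration(n)
def campose(o,c):
    "world-from-camera R,t"
    if 'hand_eye' in c:
        T=np.eye(4);T[:3,:3]=R.from_rotvec(o['tool_rot']).as_matrix();T[:3,3]=o['tool_pos']
        M=T@np.array(c['hand_eye']);return M[:3,:3],M[:3,3]
    r=R.from_rotvec(np.ravel(c['rvec'])).as_matrix();return r.T,-r.T@np.ravel(c['tvec'])
def K(c): return np.array([[c['fx'],0,c['cx']],[0,c['fy'],c['cy']],[0,0,1.]])
def rays(o,c,uv):
    p=cv2.undistortPoints(np.array(uv,float).reshape(-1,1,2),K(c),np.array(c['dist'])).reshape(-1,2)
    r,t=campose(o,c);return t,np.c_[p,np.ones(len(p))]@r.T
def onplane(o,c,uv,z):
    t,d=rays(o,c,uv);return t+d*((z-t[2])/d[:,2])[:,None]
def cloud(o,c,d):
    h,w=d.shape;uv=np.stack(np.meshgrid(np.arange(w),np.arange(h)),-1).reshape(-1,2)
    t,r=rays(o,c,uv);return (t+r*d.reshape(-1,1)).reshape(h,w,3)
def save(n,im): cv2.imwrite('pics/'+n,im[...,::-1])
E
python3 - <<'E'
from h import *
print(ctrl.tcp_to_tips, ctrl.get_obs())
for n in ('top','side'):
    o,im,d,c=grab(n); save(n+'.png',im); np.savez(n+'.npz',im=im,d=d)
    r,t=campose(o,c);print(n,t,r[:,2],c['fx'])
print(vision.calibration('wrist')['hand_eye'])
E
```

```text
pics
0.022 {'t': 0.0, 'q': array([-1.24000678e+00,  5.33882172e-02,  1.61432625e+00,  3.02445249e-07,
        1.47602077e+00, -1.19000752e-01]), 'dq': array([-0.00050772, -0.0008839 ,  0.0002378 , -0.00075411, -0.00069739,
        0.00074783]), 'effort': array([-4.66621696e-04, -3.93677723e+01, -3.70177460e+01, -1.79334693e-04,
        7.02415840e-03,  3.62197525e-06]), 'tool_pos': array([ 0.27154046, -0.56226859,  0.25202428]), 'tool_rot': array([-3.06040251e+00, -7.00113019e-01,  3.55018008e-04]), 'contact_force': array([ 0.19588706, -0.23141725, -0.63524077]), 'wrist_torque': array([-0.03899303, -0.02235603, -0.00720322]), 'opening': 0.08568311524814361}
top [ 0.45046568 -0.0075182   1.08428634] [ 0.07800024  0.02944879 -0.9965183 ] 470.4800960980261
side [0.47485038 0.80300356 0.89433656] [ 0.04923361 -0.71727721 -0.69504637] 470.03004951668413
[[ 2.84668953e-04 -9.48879066e-01 -3.15639727e-01  8.06672884e-02]
 [ 9.99999914e-01  1.74893757e-04  3.76112045e-04  3.45811637e-04]
 [-3.01681428e-04 -3.15639807e-01  9.48879034e-01 -1.20584322e-01]
 [ 0.00000000e+00  0.00000000e+00  0.00000000e+00  1.00000000e+00]]
```

View pics/top.png

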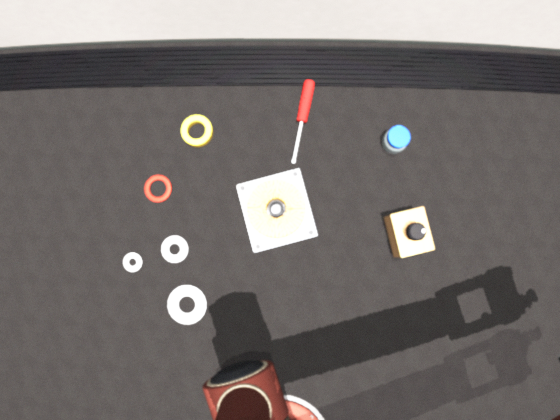

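View pics/side.png

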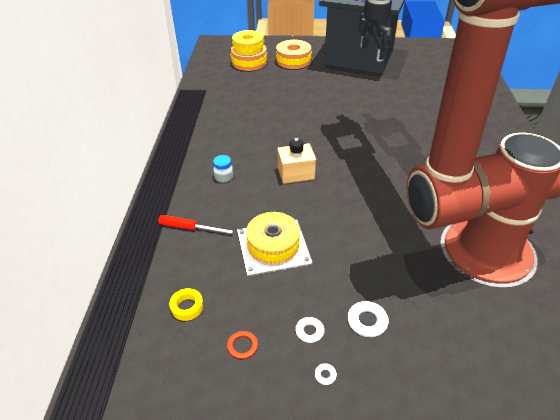

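Pad is at (158,188) and the fixture at (277,209). Three plate-like rings: (132,262) small, (175,249) middle, (187,305) large. By size order the middle one, (175,249), is meant. The bolt stands in the block at (411,232).

```bash
cat > m.py <<'E'
from h import *
for n in ('top','side'):
    z=np.load(n+'.npz');im,d=z['im'],z['d'];c=vision.calibration(n);o=ctrl.get_obs()
    P=cloud(o,c,d);hsv=cv2.cvtColor(im,cv2.COLOR_RGB2HSV)
    H,S,V=[hsv[...,i].astype(int) for i in range(3)]
    on=(P[...,0]>.2)&(P[...,0]<.8)&(abs(P[...,1])<.5)&(d>0)&(P[...,2]<.13)
    masks=dict(red=((H<8)|(H>172))&(S>140)&(V>90)&on,white=(S<60)&(V>150)&on,yellow=(H>15)&(H<35)&(S>100)&(V>120)&on,blue=(H>90)&(H<115)&(S>120)&on)
    for k,m in masks.items():
        cs,_=cv2.findContours(m.astype(np.uint8),cv2.RETR_EXTERNAL,cv2.CHAIN_APPROX_NONE)
        for q in cs:
            if len(q)<25: continue
            (u,v),ax,an=cv2.fitEllipse(q)
            mm=np.zeros(m.shape,np.uint8);cv2.drawContours(mm,[q],-1,1,-1);zz=np.percentile(P[...,2][(mm>0)&m],[10,50,90])
            th=.007 if k in('red','white') else zz[1]
            w=onplane(o,c,q.reshape(-1,2),th)[:,:2].astype(np.float32)
            (x,y),ew,_=cv2.fitEllipse(w)
            print(n,k,'px',round(u),round(v),'z',zz.round(3),'ctr',round(x,4),round(y,4),'size',np.round(ew,3))
z=np.load('top.npz');a=cv2.resize(z['im'][100:340,100:450],None,fx=2.2,fy=2.2,interpolation=cv2.INTER_CUBIC);save('crop1.png',a)
E
python3 m.py
```

```text
top red px 158 188 z [-0.003  0.     0.006] ctr 0.5901 0.2925 size [0.04  0.042]
top red px 160 187 z [-0.003  0.002  0.006] ctr 0.5927 0.2877 size [0.053 0.058]
top red px 307 112 z [-0.001  0.018  0.022] ctr 0.7746 -0.055 size [0.008 0.056]
top red px 299 111 z [0.013 0.02  0.024] ctr 0.776 -0.0369 size [0.008 0.055]
top white px 186 304 z [-0.001  0.007  0.009] ctr 0.3221 0.2175 size [0.092 0.092]
top white px 132 262 z [-0.002  0.002  0.005] ctr 0.4166 0.3484 size [0.047 0.048]
top white px 174 249 z [-0.002  0.004  0.007] ctr 0.449 0.2489 size [0.064 0.065]
top white px 412 232 z [0.07  0.073 0.076] ctr 0.4957 -0.2993 size [0.092 0.121]
top white px 276 210 z [0.003 0.058 0.064] ctr 0.5423 0.0142 size [0.181 0.194]
top white px 397 137 z [0.023 0.033 0.037] ctr 0.7166 -0.2674 size [0.057 0.066]
top white px 296 145 z [-0.003  0.012  0.016] ctr 0.694 -0.0308 size [0.01  0.144]
top white px 196 130 z [0.021 0.023 0.025] ctr 0.7299 0.2065 size [0.068 0.068]
top yellow px 390 221 z [0.047 0.059 0.064] ctr 0.5154 -0.2355 size [0.006 0.026]
top yellow px 196 130 z [-0.003  0.004  0.01
[... 803 characters left out ...]
9 0.012] ctr 0.5423 0.0131 size [0.172 0.184]
side white px 291 240 z [0.064 0.066 0.068] ctr 0.4917 -0.0015 size [0.065 0.164]
side white px 214 228 z [0.001 0.015 0.018] ctr 0.6989 -0.0369 size [0.01  0.119]
side white px 223 172 z [0.012 0.03  0.04 ] ctr 0.7061 -0.2676 size [0.053 0.078]
side white px 296 153 z [0.073 0.075 0.078] ctr 0.4913 -0.3688 size [0.087 0.116]
side yellow px 186 304 z [0.002 0.022 0.026] ctr 0.722 0.2102 size [0.074 0.088]
side yellow px 273 238 z [0.029 0.062 0.066] ctr 0.5384 0.0383 size [0.127 0.163]
side yellow px 295 168 z [0.007 0.036 0.065] ctr 0.4925 -0.2601 size [0.111 0.148]
side blue px 222 162 z [0.052 0.062 0.065] ctr 0.7017 -0.2489 size [0.05  0.066]
```

View pics/crop1.png

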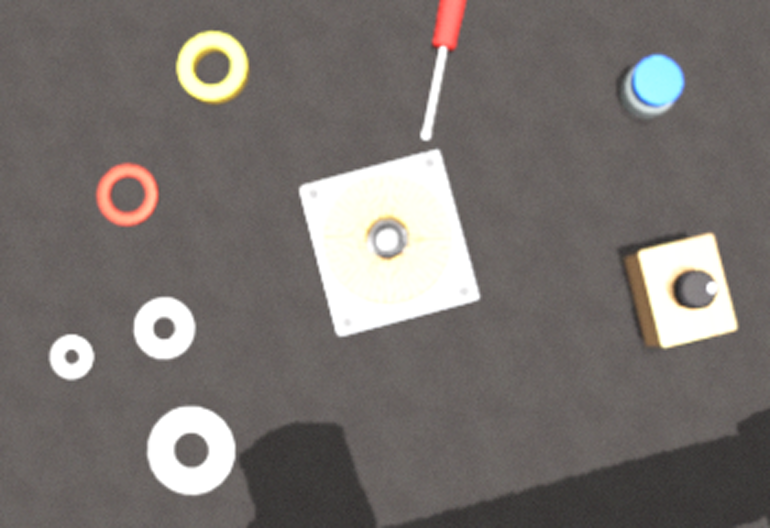

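The enlarged crop confirms it: the rings measure about 45, 62–64 and 90 mm, and the plate is the 62 mm one at crop (164,328). Next I square the tool to the world axes and move over the pad.

```bash
cat >> h.py <<'E'
def plan(xyz,yaw=None):
    "remaining shift (tool cm) and turn (about tool xyz) to a tool-down pose; yaw = world angle of tool x"
    o=ctrl.get_obs();r=R.from_rotvec(o['tool_rot']);x=r.as_matrix()[:,0];y0=np.arctan2(x[1],x[0])
    if yaw is None: yaw=y0
    g=R.from_euler('z',yaw)*R.from_rotvec([np.pi,0,0])
    print('t %.2f pos %s yaw %.3f q6 %.2f F %s open %.4f'%(o['t'],o['tool_pos'].round(4),y0,o['q'][5],o['contact_force'].round(1),o['opening']))
    dp=np.array(xyz)-o['tool_pos']
    print('turn',(r.inv()*g).as_rotvec().round(4),'shift cm before turn',(r.inv().apply(dp)*100).round(2),'after turn',(g.inv().apply(dp)*100).round(2))
E
python3 -c "
from h import *
plan((.59,.293,.2),0)"
```

```text
t 0.10 pos [ 0.2716 -0.5623  0.2522] yaw 0.450 q6 -0.12 F [-0.1 -0.3  0.2] open 0.0853
turn [-1.800e-03  2.000e-04  4.498e-01] shift cm before turn [ 65.86 -63.17   5.35] after turn [ 31.84 -85.53   5.22]
```

>>> jog_arm(
  deltas=[
    [-0.0018,0,0.1125,0,0,0,1],
    [0,0,0.1125,0,0,0,1],
    [0,0,0.1125,0,0,0,1],
    [0,0,0.1124,0,0,0,1],
    [0,0,0,1.2,-3.5,0,1],
    [0,0,0,1.2,-3.5,0,1],
    [0,0,0,1.2,-3.5,0,1],
    [0,0,0,1.2,-3.5,0,1],
    [0,0,0,1.2,-3.5,0,1],
    [0,0,0,1.2,-3.5,0,1],
    [0,0,0,1.2,-3.5,0,1],
    [0,0,0,1.2,-3.5,0,1],
  ],
)

```text
t: 1.1
tool_pos: [0.3677, -0.2809, 0.2524]
tool_rot: [3.14, -0.001, 0.001]
contact_force: [1.3, -0.0, 0.4]
opening: 0.0854
```

>>> jog_arm(
  deltas=[
    [0,0,0,1.2,-3.5,0,1],
    [0,0,0,1.2,-3.5,0,1],
    [0,0,0,1.2,-3.5,0,1],
    [0,0,0,1.2,-3.5,0,1],
    [0,0,0,1.2,-3.5,0,1],
    [0,0,0,1.2,-3.5,0,1],
    [0,0,0,1.2,-3.5,0,1],
    [0,0,0,1.2,-3.5,0,1],
    [0,0,0,1.2,-3.5,0,1],
    [0,0,0,1.2,-3.5,0,1],
    [0,0,0,1.2,-3.5,0,1],
    [0,0,0,1.2,-3.5,0,1],
  ],
)

```text
t: 2.1
tool_pos: [0.5117, 0.1391, 0.2518]
tool_rot: [3.14, 0.0, 0.0]
contact_force: [0.2, -0.1, -1.1]
opening: 0.0857
```

```bash
python3 -c "
from h import *
plan((.54,.263,.25),0)"
```

```text
t 2.10 pos [0.5117 0.1391 0.2518] yaw 0.000 q6 1.70 F [ 0.2 -0.1 -1.1] open 0.0857
turn [ 0.0018 -0.0002  0.0003] shift cm before turn [  2.83 -12.39   0.16] after turn [  2.83 -12.39   0.18]
```

>>> jog_arm(
  deltas=[
    [0,0,0,1.2,-3.3,0,1],
    [0,0,0,1.2,-3.3,0,1],
    [0,0,0,1.2,-3.3,0,1],
    [0,0,0,1.2,-3.3,0,1],
    [0,0,0,0,0,0,1],
  ],
)

```text
t: 2.52
tool_pos: [0.5602, 0.2738, 0.2507]
tool_rot: [-3.142, -0.007, 0.001]
contact_force: [-0.6, -0.3, -0.3]
opening: 0.0857
```

```bash
cat > rings.py <<'E'
from h import *
def rings(o,im,d,c,z={'red':.008,'white':.006}):
    hsv=cv2.cvtColor(im,cv2.COLOR_RGB2HSV);H,S,V=[hsv[...,i].astype(int) for i in range(3)]
    P=cloud(o,c,d)
    M=dict(red=((H<8)|(H>172))&(S>120)&(V>80),white=(S<60)&(V>140))
    for k,m in M.items():
        cs,hh=cv2.findContours(m.astype(np.uint8),cv2.RETR_CCOMP,cv2.CHAIN_APPROX_NONE)
        for q in cs:
            if len(q)<60: continue
            w=onplane(o,c,q.reshape(-1,2),z[k])[:,:2].astype(np.float32)
            (x,y),e,_=cv2.fitEllipse(w)
            if e[1]<.15: print(k,np.round(q.reshape(-1,2).mean(0)),'ctr',round(x,4),round(y,4),np.round(e,4),'z',np.median(P[q[:,0,1],q[:,0,0],2]).round(4))
if __name__=='__main__':
    import sys
    a=grab('wrist');rings(*a);save(sys.argv[1],a[1]);plan(a[0]['tool_pos'])
E
python3 rings.py w1.png
```

```text
red [255. 148.] ctr 0.5887 0.2945 [0.0638 0.0641] z 0.0003
red [255. 148.] ctr 0.589 0.2945 [0.0404 0.0407] z 0.0007
white [317. 365.] ctr 0.3244 0.2173 [0.0673 0.0786] z 0.0085
white [209. 297.] ctr 0.4161 0.3505 [0.044  0.0443] z 0.0008
white [296. 273.] ctr 0.4473 0.2515 [0.0562 0.0592] z 0.0059
white [297. 273.] ctr 0.4485 0.2499 [0.0304 0.0314] z 0.0057
t 2.57 pos [0.5597 0.2715 0.2507] yaw 0.003 q6 1.90 F [ 0.5 -0.5  0.1] open 0.0854
turn [0.0021 0.0013 0.    ] shift cm before turn [ 0.05 -0.23  0.  ] after turn [ 0.05 -0.23  0.  ]
```

View pics/w1.png

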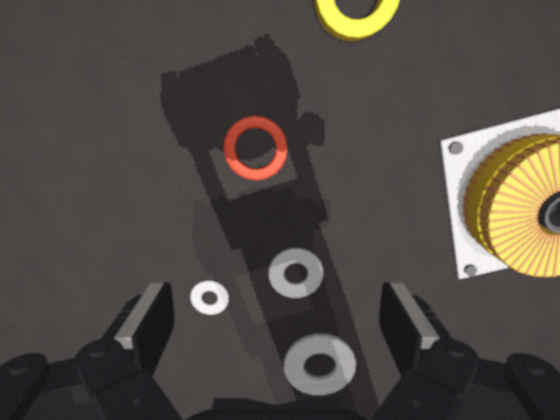

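The wrist view shows the pad at (255,148), the middle plate at (296,273), the small ring at (209,297) and the large ring at (317,365). I move over the pad and part-close the fingers to measure how far the tips reach.

>>> jog_arm(
  deltas=[
    [0,0,0,0.75,-0.58,2.5,0.82],
    [0,0,0,0.75,-0.58,2.5,0.82],
    [0,0,0,0.75,-0.58,2.5,0.82],
    [0,0,0,0.7,-0.56,2.5,0.82],
    [0,0,0,0,0,2,0.82],
    [0,0,0,0,0,2,0.82],
    [0,0,0,0,0,0,0.82],
    [0,0,0,0,0,0,0.82],
  ],
)

```text
t: 3.23
tool_pos: [0.5882, 0.2906, 0.1106]
tool_rot: [3.138, -0.001, -0.004]
contact_force: [-0.2, -0.4, 0.9]
opening: 0.0698
```

```bash
cat > tip.py <<'E'
from h import *
o,im,d,c=grab('wrist');P=cloud(o,c,d)
r=R.from_rotvec(o['tool_rot']).as_matrix();Q=(P-o['tool_pos'])@r
m=(d>0)&(d<.2)&(abs(Q[...,0])<.02)&(abs(Q[...,1])<.07)&(P[...,2]>.02)
print('n',m.sum(),'open',o['opening'])
for s in(-1,1):
    k=m&(Q[...,1]*s>0);q=Q[k];print(s,'tip z',np.percentile(q[:,2],[50,95,98,99.5]).round(4),'inner y',np.percentile(abs(q[:,1]),[1,50]).round(4))
plan((.589,.2945,.022),0)
E
python3 tip.py; python3 rings.py w2.png
```

```text
n 34972 open 0.0697910277923958
-1 tip z [-0.0415 -0.0014  0.0059  0.0108] inner y [0.0026 0.041 ]
1 tip z [-0.0416 -0.0015  0.0059  0.0107] inner y [0.0026 0.0424]
t 3.28 pos [0.5894 0.2912 0.1126] yaw -0.001 q6 1.92 F [-0.1  0.2  0.7] open 0.0701
turn [ 0.0019 -0.0006 -0.0008] shift cm before turn [-0.05 -0.35  9.05] after turn [-0.04 -0.33  9.06]
red [267. 224.] ctr 0.5901 0.2933 [0.0599 0.0643] z 0.0054
red [308. 227.] ctr 0.586 0.2695 [0.0121 0.0232] z 0.0075
red [270. 221.] ctr 0.5899 0.2945 [0.0396 0.0412] z 0.0034
white [442. 416.] ctr 0.4209 0.1574 [0.0095 0.0266] z 0.0
white [111. 416.] ctr 0.4216 0.4233 [0.0094 0.0266] z 0.0001
white [327. 382.] ctr 0.4541 0.2507 [0.0533 0.0632] z 0.0003
white [213. 357.] ctr 0.4707 0.3394 [0.0542 0.1118] z -0.0
white [213. 235.] ctr 0.5788 0.333 [0.0167 0.0449] z -0.0002
white [273. 227.] ctr 0.5846 0.2923 [0.0186 0.0439] z -0.0
white [433.   9.] ctr 0.7143 0.2032 [0.0141 0.0302] z 0.0001
white [405.  29.] ctr 0.705 0.2183 [0.01   0.0424] z 0.0239
t 3.33 pos [0.5902 0.2916 0.1138] yaw -0.001 q6 1.92 F [ 1.1 -0.   0. ] open 0.0700
turn [ 0.0011 -0.0027 -0.    ] shift cm before turn [-0.07  0.04  0.13] after turn [-0.07  0.04  0.13]
```

>>> jog_arm(
  deltas=[
    [0,0,0,0,-0.15,2,0.9],
    [0,0,0,0,-0.15,2,0.9],
    [0,0,0,0,0,2,0.9],
    [0,0,0,0,0,1.5,0.9],
    [0,0,0,0,0,0,0.9],
    [0,0,0,0,0,0,0.9],
    [0,0,0,0,0,0,0.9],
  ],
)

```text
t: 3.92
tool_pos: [0.5907, 0.2951, 0.039]
tool_rot: [3.141, -0.0, 0.005]
contact_force: [0.4, 0.4, 0.9]
opening: 0.0767
```

```bash
python3 rings.py w3.png|grep red;python3 -c "
from h import *
plan((.59,.2945,.0145),0)"
```

```text
red [271. 281.] ctr 0.5905 0.2939 [0.0609 0.0642] z 0.0052
red [328. 293.] ctr 0.581 0.27 [0.0088 0.0146] z 0.0077
red [276. 274.] ctr 0.5908 0.2946 [0.038  0.0405] z 0.0021
t 3.97 pos [0.5909 0.2953 0.0394] yaw -0.000 q6 1.92 F [-0.3  0.   0.8] open 0.0766
turn [ 0.0005 -0.004  -0.0002] shift cm before turn [-0.1   0.07  2.49] after turn [-0.09  0.08  2.49]
```

View pics/w3.png

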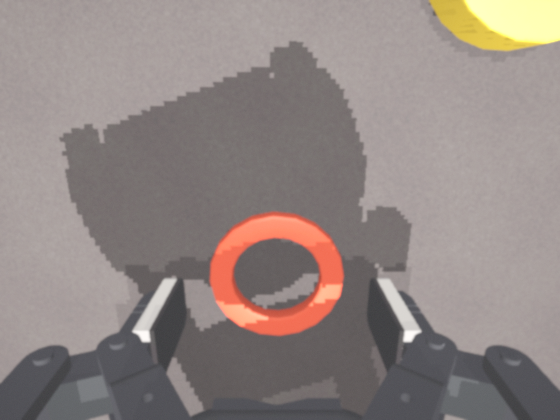

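The pad is centred between the jaws, at (276,274). I descend and grip.

>>> jog_arm(
  deltas=[
    [0,0,0,0,0,1.2,0.9],
    [0,0,0,0,0,1.1,0.9],
    [0,0,0,0,0,0,0.9],
    [0,0,0,0,0,0,0.7],
    [0,0,0,0,0,0,0.7],
    [0,0,0,0,0,0,0.7],
    [0,0,0,0,0,0,0.7],
    [0,0,0,0,0,0,0.7],
  ],
  grip_force=30,
)

```text
t: 4.63
tool_pos: [0.5909, 0.2956, 0.0163]
tool_rot: [3.142, -0.0, 0.005]
contact_force: [-1.3, 0.0, 8.8]
opening: 0.0628
```

```bash
python3 tip.py; cp pics/w3.png /tmp/; python3 rings.py w4.png|grep red
```

```text
n 33075 open 0.06282285346982953
-1 tip z [-0.0411 -0.013  -0.0077 -0.0047] inner y [0.0024 0.0423]
1 tip z [-0.0413 -0.013  -0.0075 -0.0047] inner y [0.0024 0.0436]
t 4.68 pos [0.5909 0.2957 0.0164] yaw -0.000 q6 1.92 F [-0.4  1.6  7.9] open 0.0630
turn [-0.     -0.0036 -0.    ] shift cm before turn [-0.19  0.12 -0.56] after turn [-0.19  0.12 -0.56]
red [271. 307.] ctr 0.5913 0.2946 [0.0616 0.0641] z 0.0057
red [330. 327.] ctr 0.5787 0.2727 [0.0066 0.0154] z 0.0078
red [276. 297.] ctr 0.5919 0.2951 [0.0372 0.0402] z 0.0017
red [280. 236.] ctr 0.6195 0.2941 [0.0021 0.0143] z 0.0076
```

Gripped; the 8 N shows the tips just touch the bench at z 0.0163. I lift and go look at the fixture.

>>> jog_arm(
  deltas=[
    [0,0,0,0,0,-1,0.7],
    [0,0,0,0,0,-3,0.7],
    [0,0,0,0,0,-4,0.7],
    [0,0,0,0,0,-4,0.7],
    [0,0,0,0,0,-4,0.7],
    [0,0,0,0,0,-4,0.7],
    [0,0,0,-1.6,3.5,0,0.7],
    [0,0,0,-1.6,3.5,0,0.7],
    [0,0,0,-1.6,3.5,0,0.7],
    [0,0,0,-1.6,3.5,0,0.7],
    [0,0,0,-1.6,3.5,0,0.7],
    [0,0,0,-1.6,3.5,0,0.7],
  ],
)

```text
t: 5.73
tool_pos: [0.4917, 0.0837, 0.214]
tool_rot: [3.14, 0.001, -0.001]
contact_force: [1.0, -0.2, 0.8]
opening: 0.0631
```

>>> jog_arm(
  deltas=[
    [0,0,0,-1.6,3.5,0,0.7],
    [0,0,0,-1.6,3.5,0,0.7],
    [0,0,0,0,0,0,0.7],
    [0,0,0,0,0,0,0.7],
    [0,0,0,0,0,0,0.7],
  ],
)

```text
t: 6.15
tool_pos: [0.4612, 0.0152, 0.2145]
tool_rot: [3.14, -0.001, 0.001]
contact_force: [0.1, 0.0, -0.4]
opening: 0.0627
```

```bash
python3 -c "
from h import *
a=grab('wrist');save('w5.png',a[1]);np.savez('w5.npz',im=a[1],d=a[2],p=a[0]['tool_pos'],r=a[0]['tool_rot']);plan((.542,.013,.2),0)"
```

```text
t 6.20 pos [0.4614 0.0157 0.2145] yaw 0.001 q6 1.44 F [-0.9 -0.  -0.2] open 0.0629
turn [ 0.0012 -0.0004  0.0006] shift cm before turn [8.06 0.27 1.45] after turn [8.06 0.27 1.45]
```

View pics/w5.png

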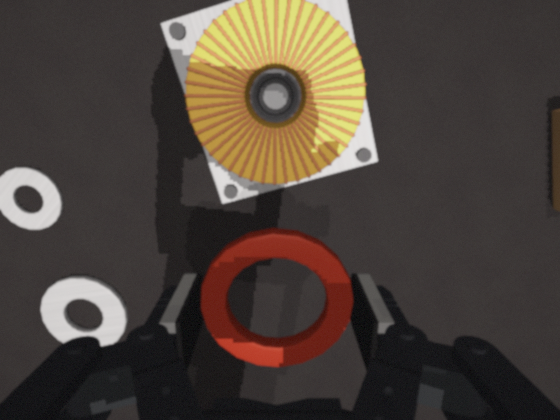

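Toroid at (275,95), with base plate corners at (162,22), (222,203) and (378,160). The pad is held level at (276,298).

```bash
cat > fix.py <<'E'
from h import *
import sys
def fix(o,im,c,quiet=False):
    hsv=cv2.cvtColor(im,cv2.COLOR_RGB2HSV);H,S,V=[hsv[...,i].astype(int) for i in range(3)]
    ye=((H>12)&(H<35)&(S>90)&(V>90)).astype(np.uint8)
    ye=cv2.morphologyEx(ye,cv2.MORPH_CLOSE,np.ones((5,5),np.uint8))
    cs,_=cv2.findContours(ye,cv2.RETR_CCOMP,cv2.CHAIN_APPROX_NONE)
    for q in cs:
        if len(q)<60: continue
        w=onplane(o,c,q.reshape(-1,2),.064)[:,:2].astype(np.float32);(x,y),e,_=cv2.fitEllipse(w)
        print('yellow',q.reshape(-1,2).mean(0).round(),round(x,4),round(y,4),np.round(e,4))
    g=cv2.cvtColor(im,cv2.COLOR_RGB2GRAY)
if __name__=='__main__':
    z=np.load('w5.npz');o=dict(tool_pos=z['p'],tool_rot=z['r']);c=vision.calibration('wrist');im=z['im']
    fix(o,im,c)
    C=onplane(o,c,[(162,22),(222,203),(378,160)],.008);print('corners',C.round(4))
    a=C[2]-C[1];b=C[0]-C[1];print('edges',np.linalg.norm(a),np.linalg.norm(b),'ang',np.degrees(np.arctan2(a[1],a[0])),np.degrees(np.arctan2(b[1],b[0])),'mid diag',(C[0]+C[2])/2)
    hsv=cv2.cvtColor(im,cv2.COLOR_RGB2HSV);H,S,V=[hsv[...,i].astype(int) for i in range(3)]
    m=(((H<6)|(H>174))&(S>150)&(V>60)).astype(np.uint8);m[:220]=0
    cs,_=cv2.findContours(m,cv2.RETR_CCOMP,cv2.CHAIN_APPROX_NONE)
    for q in cs:
        if len(q)<80: continue
        w=onplane(o,c,q.reshape(-1,2),o['tool_pos'][2]-.0083)[:,:2].astype(np.float32);(x,y),e,_=cv2.fitEllipse(w)
        print('pad',round(x,4),round(y,4),np.round(e,4),'rel tool',np.round(np.array([x,y])-o['tool_pos'][:2],4))
E
python3 fix.py
```

```text
yellow [275.  89.] 0.5402 0.0155 [0.1253 0.1279]
yellow [275.  93.] 0.5416 0.0153 [0.0383 0.0412]
corners [[ 0.5975  0.1073  0.008 ]
 [ 0.4438  0.0658  0.008 ]
 [ 0.4847 -0.0784  0.008 ]]
edges 0.14991249133203652 0.15916715308152415 ang -74.19623639952452 15.096991674040693 mid diag [0.54109972 0.01442834 0.008     ]
pad 0.4607 0.0148 [0.0622 0.0645] rel tool [-0.0005 -0.0005]
pad 0.4621 0.0146 [0.0377 0.0407] rel tool [ 0.0009 -0.0006]
```

The edges come out at 150 and 159 mm, so centre ≈ (0.541, 0.015) and yaw ≈ 15.4°. Now I place the pad.

>>> jog_arm(
  deltas=[
    [0,0,0,2.6,0,1,0.7],
    [0,0,0,2.7,0,2.5,0.7],
    [0,0,0,2.7,0.03,3,0.7],
    [0,0,0,0,0,3,0.7],
    [0,0,0,0,0,2,0.7],
    [0,0,0,0,0,0.8,0.7],
    [0,0,0,0,0,0,0.7],
    [0,0,0,0,0,0,0.7],
  ],
)

```text
t: 6.87
tool_pos: [0.5418, 0.0154, 0.0919]
tool_rot: [3.14, 0.002, 0.001]
contact_force: [0.4, 0.2, 0.5]
opening: 0.0628
```

```bash
python3 -c "
from h import *
plan((.541,.015,.081),0)"
```

```text
t 6.87 pos [0.5418 0.0154 0.0919] yaw 0.001 q6 1.46 F [0.4 0.2 0.5] open 0.0628
turn [ 0.0016 -0.0008  0.0014] shift cm before turn [-0.08  0.04  1.09] after turn [-0.08  0.04  1.09]
```

>>> jog_arm(
  deltas=[
    [0,0,0,-0.06,0,0.5,0.7],
    [0,0,0,0,0,0.4,0.7],
    [0,0,0,0,0,0.15,0.7],
    [0,0,0,0,0,0,0.7],
  ],
)

```text
t: 7.2
tool_pos: [0.5409, 0.0146, 0.0814]
tool_rot: [3.14, -0.0, 0.002]
contact_force: [-0.1, -0.8, -0.7]
opening: 0.0627
```

>>> jog_arm(
  deltas=[
    [0,0,0,0,0,0,0.85],
    [0,0,0,0,0,0,0.9],
    [0,0,0,0,0,0,0.95],
    [0,0,0,0,0,-1,1],
    [0,0,0,0,0,-3,1],
    [0,0,0,0,0,-4,1],
    [0,0,0,-2.6,0,-4,1],
    [0,0,0,-2.7,0,-1,1],
    [0,0,0,-2.7,0,0,1],
    [0,0,0,0,0,0,1],
    [0,0,0,0,0,0,1],
  ],
)

```text
t: 8.12
tool_pos: [0.4636, 0.0148, 0.2069]
tool_rot: [3.14, -0.0, 0.005]
contact_force: [0.8, 0.0, -0.7]
opening: 0.0852
```

```bash
cat > chk.py <<'E'
from h import *
import sys
a=grab('wrist');o,im,d,c=a;save(sys.argv[1],im);P=cloud(o,c,d)
hsv=cv2.cvtColor(im,cv2.COLOR_RGB2HSV);H,S,V=[hsv[...,i].astype(int) for i in range(3)]
for k,m,z in(('red',((H<6)|(H>174))&(S>150)&(V>60),.072),('grey',(S<60)&(V>100)&(P[...,2]>.05),.078),('yel',(H>12)&(H<35)&(S>90)&(V>90),.064)):
    m=cv2.morphologyEx((m&(d>.15)).astype(np.uint8),cv2.MORPH_CLOSE,np.ones((3,3)))
    for q in cv2.findContours(m,cv2.RETR_CCOMP,cv2.CHAIN_APPROX_NONE)[0]:
        if len(q)<80: continue
        w=onplane(o,c,q.reshape(-1,2),z)[:,:2].astype(np.float32);(x,y),e,_=cv2.fitEllipse(w)
        mm=np.zeros(m.shape,np.uint8);cv2.drawContours(mm,[q],-1,1,-1)
        print(k,q.reshape(-1,2).mean(0).round(),round(x,4),round(y,4),np.round(e,4),'z',np.percentile(P[...,2][(mm>0)&(m>0)],[10,50,90]).round(4))
E
python3 chk.py w6.png;python3 -c "
from h import *
plan((.448,.251,.25),0)"
```

```text
red [276. 101.] 0.5392 0.014 [0.0601 0.0604] z [0.071  0.072  0.0729]
red [277. 102.] 0.5389 0.0137 [0.0425 0.0429] z [0.0704 0.0715 0.0723]
yel [281. 120.] 0.5475 0.0155 [0.045  0.0561] z [0.0242 0.0467 0.0623]
yel [273.  92.] 0.5405 0.0154 [0.1256 0.1277] z [0.0617 0.0629 0.0643]
yel [276. 102.] 0.5388 0.0141 [0.0653 0.0654] z [0.0288 0.0614 0.0707]
t 8.17 pos [0.4642 0.0147 0.2066] yaw -0.000 q6 1.44 F [0.  0.2 0.1] open 0.0853
turn [ 0.0018 -0.0024 -0.0002] shift cm before turn [ -1.61 -23.62  -4.39] after turn [ -1.62 -23.63  -4.34]
```

View pics/w6.png

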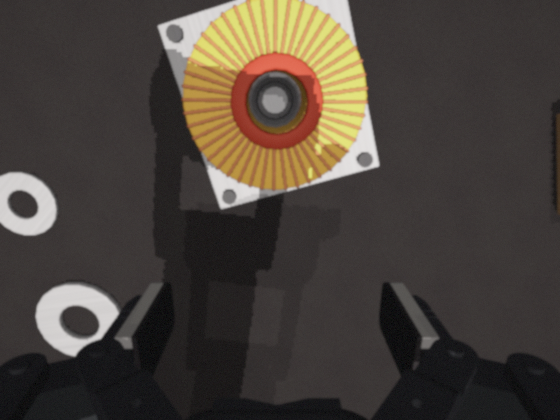

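The pad lies flat on the toroid at (276,101), about 2 mm off centre, top at 0.072. Next the plate.

>>> jog_arm(
  deltas=[
    [0,0,0,-0.2,-3.4,0,1],
    [0,0,0,-0.2,-3.4,0,1],
    [0,0,0,-0.2,-3.4,0,1],
    [0,0,0,-0.2,-3.4,0,1],
    [0,0,0,-0.2,-3.4,2,1],
    [0,0,0,-0.2,-3.4,2.5,1],
    [0,0,0,-0.4,-3.2,3,0.9],
    [0,0,0,0,0,3,0.9],
    [0,0,0,0,0,3,0.9],
    [0,0,0,0,0,2.5,0.9],
    [0,0,0,0,0,0,0.9],
    [0,0,0,0,0,0,0.9],
  ],
)

```text
t: 9.17
tool_pos: [0.4477, 0.2481, 0.0458]
tool_rot: [3.138, -0.0, -0.005]
contact_force: [0.1, 0.6, 0.6]
opening: 0.0766
```

```bash
python3 rings.py w7.png|grep white;python3 -c "
from h import *
plan((.448,.251,.0165),0)"
```

```text
white [331. 400.] ctr 0.3607 0.2152 [0.0136 0.0428] z 0.0033
white [ 79. 317.] ctr 0.418 0.35 [0.0406 0.0463] z 0.0012
white [ 81. 320.] ctr 0.4168 0.3492 [0.016 0.018] z 0.0005
white [154. 309.] ctr 0.4196 0.3125 [0.0085 0.0508] z 0.0592
white [399. 310.] ctr 0.4195 0.1822 [0.0086 0.0512] z 0.0597
white [420. 256.] ctr 0.4532 0.1769 [0.0042 0.0071] z 0.0001
white [269. 263.] ctr 0.4479 0.2511 [0.061 0.062] z 0.0006
white [269. 264.] ctr 0.4485 0.2509 [0.0261 0.0274] z 0.0027
white [398. 135.] ctr 0.5111 0.1946 [0.0068 0.0099] z 0.0
white [376. 157.] ctr 0.5023 0.203 [0.0142 0.0346] z 0.0
white [379. 145.] ctr 0.5068 0.2021 [0.0048 0.0078] z -0.0
white [360.  95.] ctr 0.5278 0.212 [0.0032 0.0088] z -0.0
t 9.22 pos [0.4492 0.2486 0.0479] yaw -0.000 q6 1.93 F [0.8 0.3 1.1] open 0.0769
turn [ 0.0017 -0.0006 -0.0002] shift cm before turn [-0.12 -0.25  3.13] after turn [-0.12 -0.24  3.14]
```

View pics/w7.png

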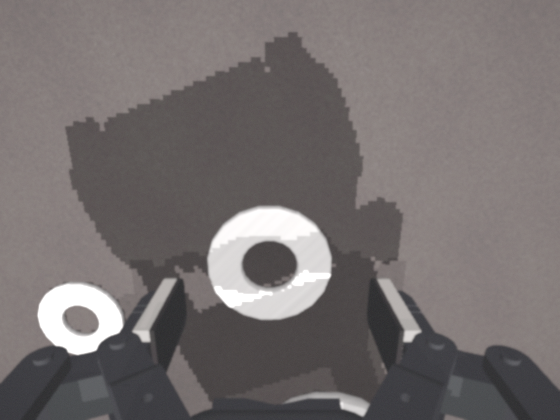

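>>> jog_arm(
  deltas=[
    [0,0,0,0,-0.15,1.2,0.9],
    [0,0,0,0,-0.08,1.0,0.9],
    [0,0,0,0,0,0.6,0.9],
    [0,0,0,0,0,0,0.9],
    [0,0,0,0,0,0,0.9],
    [0,0,0,0,0,0,0.9],
  ],
)

```text
t: 9.72
tool_pos: [0.4486, 0.2506, 0.0198]
tool_rot: [3.14, -0.0, 0.002]
contact_force: [-0.7, -0.3, -0.7]
opening: 0.0769
```

```bash
python3 -c "
from h import *
plan((.448,.251,.0167),0)"
```

```text
t 9.72 pos [0.4486 0.2506 0.0198] yaw -0.000 q6 1.94 F [-0.7 -0.3 -0.7] open 0.0769
turn [ 0.0015 -0.0012 -0.0002] shift cm before turn [-0.06 -0.04  0.31] after turn [-0.06 -0.04  0.31]
```

>>> jog_arm(
  deltas=[
    [0,0,0,-0.05,0,0.28,0.9],
    [0,0,0,0,0,0,0.68],
    [0,0,0,0,0,0,0.66],
    [0,0,0,0,0,0,0.66],
    [0,0,0,0,0,0,0.66],
    [0,0,0,0,0,0,0.66],
  ],
  grip_force=40,
)

```text
t: 10.22
tool_pos: [0.4481, 0.2508, 0.0175]
tool_rot: [3.14, -0.0, 0.001]
contact_force: [-2.7, -0.6, 5.3]
opening: 0.0594
```

>>> jog_arm(
  deltas=[
    [0,0,0,0,0,-1,0.66],
    [0,0,0,0,0,-3,0.66],
    [0,0,0,0,0,-4,0.66],
    [0,0,0,0,0,-4,0.66],
    [0,0,0,0.3,3.4,-4,0.66],
    [0,0,0,0.3,3.4,-3,0.66],
    [0,0,0,0.2,3.4,0,0.66],
    [0,0,0,0.2,3.4,0,0.66],
    [0,0,0,0.2,3.4,0,0.66],
    [0,0,0,0,3.4,0,0.66],
    [0,0,0,0,3.2,0,0.66],
    [0,0,0,0,0,0,0.66],
  ],
)

```text
t: 11.22
tool_pos: [0.4587, 0.0205, 0.1967]
tool_rot: [3.137, -0.009, 0.002]
contact_force: [0.9, 0.3, -0.5]
opening: 0.0593
```

```bash
python3 chk.py w8.png;python3 -c "
from h import *
plan((.5405,.015,.2),0)"
```

```text
red [284.  92.] 0.5391 0.0141 [0.0602 0.0605] z [0.071  0.0719 0.0729]
red [284.  94.] 0.5388 0.0139 [0.0424 0.0426] z [0.0703 0.0711 0.0723]
grey [275. 315.] 0.3782 0.0202 [0.0747 0.104 ] z [0.1843 0.185  0.1857]
yel [291. 111.] 0.5447 0.0159 [0.0436 0.0511] z [0.0224 0.0478 0.0622]
yel [281.  87.] 0.5387 0.0155 [0.1213 0.129 ] z [0.0617 0.0629 0.0643]
yel [284.  93.] 0.539 0.0139 [0.0651 0.0655] z [0.0261 0.061  0.0709]
t 11.27 pos [0.4587 0.0226 0.1966] yaw -0.005 q6 1.46 F [ 0.8  0.6 -1.4] open 0.0593
turn [ 0.0019 -0.0013 -0.0049] shift cm before turn [ 8.18  0.72 -0.33] after turn [ 8.18  0.76 -0.34]
```

View pics/w8.png

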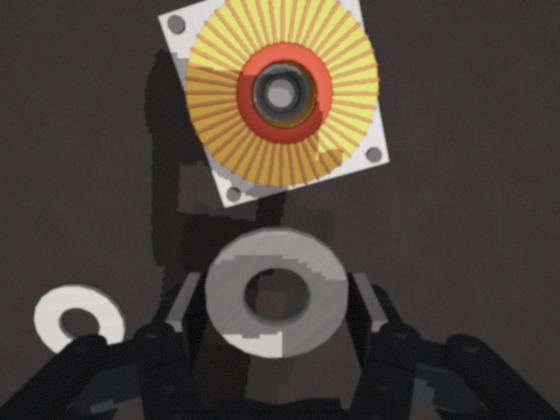

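The plate is held level at (278,292), its top 11.7 mm below the TCP as expected. I move over and lower it.

>>> jog_arm(
  deltas=[
    [0,0,0,2.7,0.2,1,0.66],
    [0,0,0,2.7,0.2,2.5,0.66],
    [0,0,0,2.7,0.2,2.5,0.66],
    [0,0,0,0,0,2.5,0.66],
    [0,0,0,0,0,1,0.66],
    [0,0,0,0,0,0,0.66],
    [0,0,0,0,0,0,0.66],
    [0,0,0,0,0,0,0.66],
  ],
)

```text
t: 11.93
tool_pos: [0.5406, 0.019, 0.1032]
tool_rot: [3.14, 0.001, 0.005]
contact_force: [-0.3, 0.0, -0.5]
opening: 0.0588
```

```bash
python3 -c "
from h import *
plan((.5405,.015,.09),0)"
```

```text
t 11.93 pos [0.5406 0.019  0.1032] yaw 0.001 q6 1.47 F [-0.3  0.  -0.5] open 0.0588
turn [ 0.0019 -0.0034  0.0006] shift cm before turn [-0.01  0.4   1.32] after turn [-0.01  0.4   1.32]
```

>>> jog_arm(
  deltas=[
    [0,0,0,0,0.4,0.4,0.66],
    [0,0,0,0,0,0.4,0.66],
    [0,0,0,0,0,0.3,0.66],
    [0,0,0,0,0,0,0.66],
    [0,0,0,0,0,0,0.66],
  ],
)

```text
t: 12.35
tool_pos: [0.5397, 0.0145, 0.0902]
tool_rot: [3.14, -0.001, 0.001]
contact_force: [0.6, 0.2, -1.1]
opening: 0.0595
```

```bash
python3 -c "
from h import *
plan((.5405,.015,.09),0)"
```

```text
t 12.35 pos [0.5397 0.0145 0.0902] yaw -0.000 q6 1.46 F [ 0.6  0.2 -1.1] open 0.0595
turn [ 0.0016 -0.0004 -0.0004] shift cm before turn [ 0.08 -0.05  0.02] after turn [ 0.08 -0.05  0.02]
```

>>> jog_arm(
  deltas=[
    [0,0,0,0.05,-0.05,0.04,0.66],
    [0,0,0,0,0,0,0.66],
    [0,0,0,0,0,0,0.8],
    [0,0,0,0,0,0,0.9],
    [0,0,0,0,0,0,0.95],
    [0,0,0,0,0,-1,1],
    [0,0,0,0,0,-3,1],
    [0,0,0,-2,0,-4,1],
    [0,0,0,-3,0,-3,1],
    [0,0,0,-3,0,-2,1],
    [0,0,0,0,0,0,1],
    [0,0,0,0,0,0,1],
  ],
)

```text
t: 13.35
tool_pos: [0.4628, 0.0152, 0.2198]
tool_rot: [3.139, -0.0, 0.011]
contact_force: [-0.3, 0.6, -0.3]
opening: 0.0854
```

```bash
python3 chk.py w9.png;python3 -c "
from h import *
plan((.46,-.3,.26),0)
z=np.load('top.npz');im,d=z['im'],z['d'];c=vision.calibration('top');o=ctrl.get_obs();P=cloud(o,c,d)
print('z knob',P[228:236,414:421,2].round(3))
hsv=cv2.cvtColor(im,cv2.COLOR_RGB2HSV)
for nm,m in (('knob',hsv[...,2]<95),('dot',hsv[...,2]>150)):
    m=m.copy();mm=np.zeros(m.shape,bool);mm[222:242,406:428]=1;v,u=np.nonzero(m&mm&((P[...,2]>.09)|(nm=='knob')));print(nm,len(u),onplane(o,c,[(u.mean(),v.mean())],.114),u.mean(),v.mean())
"
```

```text
grey [276.  99.] 0.54 0.0144 [0.0601 0.0604] z [0.0769 0.0779 0.0789]
grey [276. 100.] 0.5401 0.0145 [0.0282 0.0284] z [0.0751 0.077  0.0781]
yel [274.  94.] 0.5406 0.0155 [0.1259 0.1276] z [0.0617 0.0629 0.0643]
yel [276. 100.] 0.5395 0.0143 [0.0657 0.0665] z [0.0621 0.0636 0.0713]
t 13.40 pos [0.4626 0.0153 0.2178] yaw -0.000 q6 1.44 F [-0.1  0.2 -0.2] open 0.0853
turn [ 0.002  -0.0035 -0.0002] shift cm before turn [-0.23 31.53 -4.16] after turn [-0.26 31.53 -4.22]
z knob [[0.11  0.115 0.113 0.112 0.113 0.115 0.113]
 [0.114 0.11  0.111 0.111 0.115 0.113 0.113]
 [0.113 0.114 0.113 0.115 0.113 0.113 0.115]
 [0.113 0.113 0.113 0.112 0.114 0.111 0.114]
 [0.116 0.115 0.111 0.113 0.111 0.114 0.113]
 [0.114 0.113 0.111 0.112 0.113 0.114 0.115]
 [0.114 0.113 0.109 0.112 0.112 0.11  0.116]
 [0.111 0.111 0.113 0.11  0.11  0.113 0.116]]
knob 47 [[ 0.48981048 -0.26391608  0.114     ]] 409.17021276595744 232.3404255319149
dot 85 [[ 0.495051   -0.28751691  0.114     ]] 420.3529411764706 229.9294117647059
```

The plate is centred at (0.540, 0.0145), top at 0.078. Now over to the bolt, turning the wrist so that a full forward turn will fit later.

>>> jog_arm(
  deltas=[
    [0,0,0,0.3,3.2,-0.5,1],
    [0,0,0,0.3,3.2,-0.5,1],
    [0,0,0,0.3,3.2,-0.5,1],
    [0,0,0,0.3,3.2,-0.5,1],
    [0,0,0,0.3,3.2,-0.5,1],
    [0,0,0,0.3,3.2,-0.5,1],
    [0,0,0,0.3,3.2,-0.5,1],
    [0,0,0,0.3,3.2,-0.5,1],
    [0,0,0,0.3,3.2,0,1],
    [0,0,-0.12,0,0,0,1],
    [0,0,-0.12,0,0,0,1],
    [0,0,-0.12,0,0,0,1],
  ],
)

```text
t: 14.4
tool_pos: [0.4892, -0.2736, 0.2542]
tool_rot: [-3.088, -0.569, 0.005]
contact_force: [0.2, -0.3, -0.3]
opening: 0.0855
```

>>> jog_arm(
  deltas=[
    [0,0,-0.12,0,0,0,1],
    [0,0,-0.12,0,0,0,1],
    [0,0,-0.12,0,0,0,1],
    [0,0,-0.12,0,0,0,1],
    [0,0,-0.12,0,0,0,1],
    [0,0,-0.12,0,0,0,1],
    [0,0,-0.12,0,0,0,1],
    [0,0,-0.12,0,0,0,1],
    [0,0,-0.12,0,0,0,1],
    [0,0,-0.12,0,0,0,1],
    [0,0,-0.12,0,0,0,1],
    [0,0,-0.12,0,0,0,1],
  ],
)

```text
t: 15.4
tool_pos: [0.4893, -0.2727, 0.2543]
tool_rot: [-1.944, -2.464, 0.002]
contact_force: [0.1, -0.2, -0.1]
opening: 0.0852
```

>>> jog_arm(
  deltas=[
    [0,0,-0.12,0,0,0,1],
    [0,0,-0.12,0,0,0,1],
    [0,0,-0.12,0,0,0,1],
    [0,0,-0.12,0,0,0,1],
    [0,0,-0.12,0,0,0,1],
    [0,0,0,0,0,0,1],
    [0,0,0,0,0,0,1],
  ],
)

```text
t: 15.98
tool_pos: [0.4893, -0.2727, 0.2551]
tool_rot: [-1.142, -2.924, 0.001]
contact_force: [-0.0, -0.5, -0.4]
opening: 0.0855
```

```bash
cat > knob.py <<'E'
from h import *
import sys
o,im,d,c=grab('wrist');save(sys.argv[1],im);P=cloud(o,c,d)
hsv=cv2.cvtColor(im,cv2.COLOR_RGB2HSV);V=hsv[...,2].astype(int);S=hsv[...,1]
top=(abs(P[...,2]-.114)<.004)&(abs(P[...,0]-.49)<.05)&(abs(P[...,1]+.273)<.05)
q=max(cv2.findContours(top.astype(np.uint8),cv2.RETR_EXTERNAL,cv2.CHAIN_APPROX_NONE)[0],key=len)
w=onplane(o,c,q.reshape(-1,2),.114)[:,:2].astype(np.float32);(x,y),e,_=cv2.fitEllipse(w)
print('knob px',q.reshape(-1,2).mean(0).round(),'ctr',round(x,4),round(y,4),np.round(e,4),'minEncl',cv2.minEnclosingCircle(w))
v,u=np.nonzero(top&(V>130)&(S<80));print('dot px',len(u),u.mean(),v.mean())
b=onplane(o,c,[(u.mean(),v.mean())],.114)[0];print('dot',b.round(4),'r',np.hypot(b[0]-x,b[1]-y),'phi',np.arctan2(b[1]-y,b[0]-x))
plan((x,y,.107))
E
python3 knob.py w10.png
```

```text
knob px [272. 212.] ctr 0.4904 -0.2796 [0.0378 0.0381] minEncl ((0.49052894115448, -0.27938318252563477), 0.020150363445281982)
dot px 109 260.3394495412844 225.88990825688074
dot [ 0.4923 -0.2932  0.114 ] r 0.013748554766285207 phi -1.4374196746447725
t 16.03 pos [ 0.4893 -0.2727  0.2554] yaw 2.397 q6 -1.47 F [0.1 0.5 0.5] open 0.0858
turn [-0.001  -0.0011  0.    ] shift cm before turn [-0.57 -0.41 14.84] after turn [-0.55 -0.43 14.84]
```

View pics/w10.png

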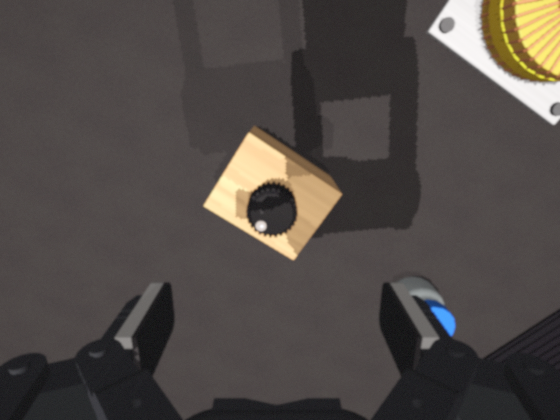

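The knob is at (272,212) with its white dot at (260,226), so the lead is at −1.44 rad. I descend and check once more from near.

>>> jog_arm(
  deltas=[
    [0,0,0,-0.2,-0.2,2.5,1],
    [0,0,0,-0.2,-0.2,3,1],
    [0,0,0,-0.17,-0.03,2.5,1],
    [0,0,0,0,0,1.5,1],
    [0,0,0,0,0,0,1],
    [0,0,0,0,0,0,1],
    [0,0,0,0,0,0,1],
  ],
)

```text
t: 16.62
tool_pos: [0.4912, -0.2803, 0.1633]
tool_rot: [1.139, 2.925, -0.003]
contact_force: [0.5, -0.4, -0.1]
opening: 0.0855
```

```bash
python3 knob.py w11.png
```

```text
knob px [278. 253.] ctr 0.49 -0.2794 [0.0379 0.0382] minEncl ((0.4898320734500885, -0.2793522775173187), 0.020168418064713478)
dot px 220 260.65 273.8
dot [ 0.4921 -0.2931  0.114 ] r 0.013871782299774975 phi -1.4176744909389107
t 16.67 pos [ 0.4915 -0.2805  0.164 ] yaw 2.399 q6 -1.48 F [-0.7 -0.3  0.4] open 0.0854
turn [-0.0005  0.0045 -0.    ] shift cm before turn [ 0.22 -0.02  5.7 ] after turn [ 0.19 -0.02  5.7 ]
```

>>> jog_arm(
  deltas=[
    [0,0,0,0.15,0,2,1],
    [0,0,0,0,0,2,1],
    [0,0,0,0,0,1.7,1],
    [0,0,0,0,0,0,1],
    [0,0,0,0,0,0,1],
    [0,0,0,0,0,0,1],
    [0,0,0,0,0,0,1],
  ],
)

```text
t: 17.25
tool_pos: [0.4908, -0.2798, 0.1075]
tool_rot: [1.137, 2.923, -0.004]
contact_force: [0.0, -0.7, 0.5]
opening: 0.0858
```

```bash
python3 knob.py w12.png
```

```text
knob px [277. 316.] ctr 0.4895 -0.2789 [0.038  0.0385] minEncl ((0.4894271492958069, -0.2786618769168854), 0.02022678218781948)
dot px 709 265.6502115655853 323.2524682651622
dot [ 0.4877 -0.2831  0.114 ] r 0.004586862454970738 phi -1.973026555192064
t 17.30 pos [ 0.4906 -0.2797  0.1073] yaw 2.400 q6 -1.48 F [-1.1 -0.6  0.7] open 0.0853
turn [-0.0004  0.0052 -0.    ] shift cm before turn [ 0.14 -0.02  0.03] after turn [ 0.14 -0.02  0.03]
```

>>> jog_arm(
  deltas=[
    [0,0,0,0.12,0,0,0.8],
    [0,0,0,0,0,0,0.5],
    [0,0,0,0,0,0,0.4],
    [0,0,0,0,0,0,0.4],
    [0,0,0,0,0,0,0.4],
    [0,0,0,0,0,0,0.4],
    [0,0,0,0,0,0,0.4],
    [0,0,0,0,0,0,0.4],
    [0,0,0,0,0,0,0.4],
  ],
  grip_force=60,
)

```text
t: 18.05
tool_pos: [0.489, -0.2783, 0.1056]
tool_rot: [1.138, 2.926, -0.002]
contact_force: [0.9, 0.6, 3.9]
opening: 0.0384
```

>>> jog_arm(
  deltas=[
    [0,0,0,0,0,-0.5,0.4],
    [0,0,0,0,0,-1.5,0.4],
    [0,0,0,0,0,-2.5,0.4],
    [0,0,0,0,0,-3,0.4],
    [0,0,0,0,0,-3,0.4],
    [0,0,0,0,0,-2.5,0.4],
    [0,0,0,0,0,0,0.4],
    [0,0,0,0,0,0,0.4],
    [0,0,0,0,0,0,0.4],
  ],
)

```text
t: 18.8
tool_pos: [0.4875, -0.2771, 0.2326]
tool_rot: [-1.138, -2.926, 0.0]
contact_force: [-0.6, -0.1, -2.7]
opening: 0.0382
```

```bash
cat > held.py <<'E'
from h import *
import sys
o,im,d,c=grab('wrist');save(sys.argv[1],im);P=cloud(o,c,d)
r=R.from_rotvec(o['tool_rot']).as_matrix();Q=(P-o['tool_pos'])@r
m=(d>0)&(np.hypot(Q[...,0],Q[...,1])<.03)&(abs(Q[...,1])<.0185)&(Q[...,2]<.01)&(Q[...,2]>-.02)
z=np.median(Q[m][:,2]);print('knob top in tool z',z,np.percentile(Q[m][:,2],[5,95]))
t=m&(abs(Q[...,2]-z)<.003)
print('x extent',np.percentile(Q[t][:,0],[.5,99.5]).round(4),'y',np.percentile(Q[t][:,1],[1,99]).round(4))
A=np.c_[Q[t][:,:2],np.ones(t.sum())];s=np.linalg.lstsq(A,Q[t][:,2],rcond=None)[0];print('tilt slope',s[:2].round(3))
hsv=cv2.cvtColor(im,cv2.COLOR_RGB2HSV);b=t&(hsv[...,2]>140)&(hsv[...,1]<80)
n,l,st,ce=cv2.connectedComponentsWithStats(b.astype(np.uint8))
for i in range(1,n):
    if st[i,4]>40:
        q=Q[l==i].mean(0);w=r@q;print('bright',st[i,4],ce[i].round(),'tool',q.round(4),'phi world',np.arctan2(w[1],w[0]))
plan((.5405,.015,.2))
E
python3 held.py w13.png
```

```text
knob top in tool z -0.00785832215159159 [-0.00910185  0.00562129]
x extent [-0.022   0.0163] y [-0.0176  0.0175]
tilt slope [0.02  0.003]
bright 336 [254. 355.] tool [-0.0122 -0.0091 -0.0088] phi world -1.3802102648502292
t 18.85 pos [ 0.4873 -0.2769  0.2318] yaw 2.400 q6 -1.48 F [ 0.   0.2 -3.2] open 0.0381
turn [-0.0013 -0.0037  0.    ] shift cm before turn [15.78 25.12  3.21] after turn [15.8  25.12  3.18]
```

View pics/w13.png

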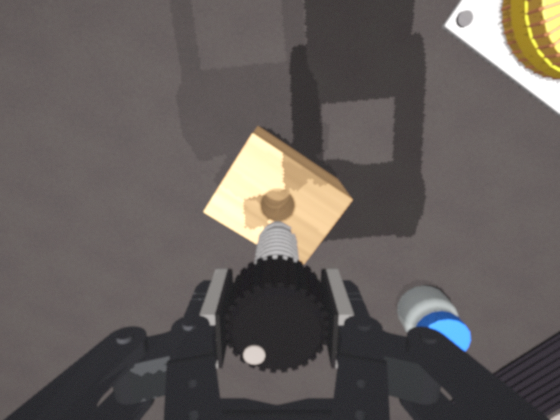

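The bolt is held upright: dot at (254,355), knob top 8 mm above the TCP, weight felt about 3 N. I carry it over the boss and pre-turn so the lead sits about 50° before a lip.

>>> jog_arm(
  deltas=[
    [0,0,0,1,1.5,0,0.4],
    [0,0,0,1.6,2.6,0,0.4],
    [0,0,0,1.8,2.9,0,0.4],
    [0,0,0,1.8,2.9,0,0.4],
    [0,0,0,1.8,2.9,0,0.4],
    [0,0,0,1.8,2.9,0,0.4],
    [0,0,0,1.8,2.9,0,0.4],
    [0,0,0,1.8,2.9,0,0.4],
    [0,0,0,1.5,2.2,0,0.4],
    [0,0,0,0.9,1.4,0,0.4],
    [0,0,-0.1,0,0,0,0.4],
    [0,0,-0.1,0,0,0,0.4],
  ],
)

```text
t: 19.85
tool_pos: [0.5402, 0.0154, 0.2314]
tool_rot: [-0.829, -3.026, 0.004]
contact_force: [-0.2, -0.1, -2.7]
opening: 0.0388
```

>>> jog_arm(
  deltas=[
    [0,0,-0.1,0,0,0,0.4],
    [0,0,-0.1,0,0,0,0.4],
    [0,0,-0.1,0,0,0,0.4],
    [0,0,-0.1,0,0,0,0.4],
    [0,0,-0.1,0,0,0,0.4],
    [0,0,-0.1,0,0,0,0.4],
    [0,0,0,0,0,0,0.4],
    [0,0,0,0,0,0,0.4],
    [0,0,0,0,0,0,0.4],
  ],
)

```text
t: 20.6
tool_pos: [0.5409, 0.014, 0.2331]
tool_rot: [0.088, -3.138, 0.002]
contact_force: [0.1, 0.1, -2.2]
opening: 0.0389
```

```bash
cat > st.py <<'E'
from h import *
import sys
o=ctrl.get_obs();y=R.from_rotvec(o['tool_rot']).as_matrix()[:,0];y=np.arctan2(y[1],y[0]);px=-.0017
k=o['tool_pos'][:2]+px*np.array([np.cos(y),np.sin(y)]);ph=(y-3.84+np.pi)%(2*np.pi)-np.pi
print('knob',k.round(4),'lead phi',round(ph,3),'before lip deg',np.degrees((.27-ph)%np.pi).round(1),'lead z-lip',round(o['tool_pos'][2]-.0885+.0065-.042,4))
plan((.5407-px*np.cos(y),.015-px*np.sin(y),.16))
E
python3 st.py; python3 held.py w14.png
```

```text
knob [0.5426 0.0141] lead phi -0.642 before lip deg 52.3 lead z-lip 0.1091
t 20.60 pos [0.5409 0.014  0.2331] yaw -3.085 q6 -1.74 F [ 0.1  0.1 -2.2] open 0.0389
turn [-0.0013 -0.002   0.    ] shift cm before turn [0.17 0.11 7.31] after turn [0.19 0.1  7.31]
knob top in tool z -0.007878774124569785 [-0.00912718  0.00547105]
x extent [-0.0216  0.0169] y [-0.0177  0.0175]
tilt slope [0.022 0.005]
bright 303 [254. 355.] tool [-0.0116 -0.009  -0.009 ] phi world -0.6005019460125098
t 20.65 pos [0.5411 0.0139 0.2335] yaw -3.085 q6 -1.74 F [-0.2  0.2 -2.7] open 0.0386
turn [-0.0014 -0.0013  0.    ] shift cm before turn [0.05 0.11 3.35] after turn [0.06 0.11 3.35]
```

>>> jog_arm(
  deltas=[
    [0,0,0,0.15,0.1,1.5,0.4],
    [0,0,0,0,0,2,0.4],
    [0,0,0,0,0,1.5,0.4],
    [0,0,0,0,0,0.7,0.4],
    [0,0,0,0,0,0.5,0.4],
    [0,0,0,0,0,0.5,0.4],
    [0,0,0,0,0,0.5,0.4],
    [0,0,0,0,0,0.3,0.4],
    [0,0,0,0,0,0,0.4],
    [0,0,0,0,0,0,0.4],
  ],
)

```text
t: 21.48
tool_pos: [0.5403, 0.0147, 0.16]
tool_rot: [-0.091, 3.139, -0.003]
contact_force: [-0.3, 0.6, -3.1]
opening: 0.0388
```

```bash
python3 st.py
```

```text
knob [0.542  0.0148] lead phi -0.64 before lip deg 52.2 lead z-lip 0.036
t 21.48 pos [0.5403 0.0147 0.16  ] yaw -3.083 q6 -1.74 F [-0.3  0.6 -3.1] open 0.0388
turn [-0.0018  0.0011 -0.    ] shift cm before turn [0.13 0.03 0.  ] after turn [0.13 0.03 0.  ]
```

>>> jog_arm(
  deltas=[
    [0,0,0,0.06,0,0.4,0.4],
    [0,0,0,0,0,0.4,0.4],
    [0,0,0,0,0,0.4,0.4],
    [0,0,0,0,0,0.4,0.4],
    [0,0,0,0,0,0.4,0.4],
    [0,0,0,0,0,0,0.4],
    [0,0,0,0,0,0,0.4],
  ],
)

```text
t: 22.07
tool_pos: [0.539, 0.0147, 0.1385]
tool_rot: [0.092, -3.14, 0.002]
contact_force: [0.2, 0.8, -2.8]
opening: 0.0382
```

```bash
python3 st.py
```

```text
knob [0.5407 0.0148] lead phi -0.64 before lip deg 52.1 lead z-lip 0.0145
t 22.07 pos [0.539  0.0147 0.1385] yaw -3.083 q6 -1.74 F [ 0.2  0.8 -2.8] open 0.0382
turn [-0.0015 -0.0007  0.    ] shift cm before turn [ 0.    0.02 -2.15] after turn [-0.    0.02 -2.15]
```

>>> jog_arm(
  deltas=[
    [0,0,0,0,0,0.4,0.4],
    [0,0,0,0,0,0.4,0.4],
    [0,0,0,0,0,0.4,0.4],
    [0,0,0,0,0,0.2,0.4],
    [0,0,0,0,0,0,0.4],
    [0,0,0,0,0,0,0.4],
    [0,0,0,0,0,0,0.4],
  ],
)

```text
t: 22.65
tool_pos: [0.5389, 0.0149, 0.1248]
tool_rot: [0.092, -3.139, 0.002]
contact_force: [-1.7, 1.5, -3.8]
opening: 0.0385
```

```bash
python3 st.py
```

```text
knob [0.5406 0.015 ] lead phi -0.64 before lip deg 52.1 lead z-lip 0.0008
t 22.65 pos [0.5389 0.0149 0.1248] yaw -3.083 q6 -1.74 F [-1.7  1.5 -3.8] open 0.0385
turn [-0.0011 -0.0009  0.    ] shift cm before turn [-0.    0.   -3.52] after turn [-0.01  0.   -3.52]
```

>>> jog_arm(
  deltas=[
    [0,0,0,0,0,0.1,0.4],
    [0,0,0,0,0,0.1,0.4],
    [0,0,0,0,0,0,0.4],
    [0,0,0,0,0,0,0.4],
  ],
)

```text
t: 22.98
tool_pos: [0.5394, 0.0149, 0.1238]
tool_rot: [-0.092, 3.14, -0.002]
contact_force: [-3.7, 3.3, -0.6]
opening: 0.0385
```

>>> jog_arm(
  deltas=[
    [0,0,0,0,0,0.1,0.4],
    [0,0,0,0,0,0,0.4],
    [0,0,0,0,0,0,0.4],
  ],
)

```text
t: 23.23
tool_pos: [0.5395, 0.0149, 0.1229]
tool_rot: [-0.092, 3.14, -0.002]
contact_force: [-3.1, 3.7, 0.9]
opening: 0.039
```

The bolt rests on the thread at about the expected height. I turn backward slowly with a little preload.

>>> jog_arm(
  deltas=[
    [0,0,0,0.04,0.04,0.05,0.4],
    [0,0,-0.08,0,-0.014,-0.012,0.4],
    [0,0,-0.08,0,-0.014,-0.012,0.4],
    [0,0,-0.08,0,-0.014,-0.012,0.4],
    [0,0,-0.08,0,-0.014,-0.012,0.4],
    [0,0,-0.08,0,-0.014,-0.012,0.4],
    [0,0,-0.08,0,-0.014,-0.012,0.4],
    [0,0,0,0,0,0,0.4],
  ],
)

```text
t: 23.9
tool_pos: [0.5393, 0.0139, 0.1228]
tool_rot: [-0.837, 3.028, -0.004]
contact_force: [-2.8, 1.2, -1.4]
opening: 0.0387
```

```bash
python3 st.py
```

```text
knob [0.5407 0.0148] lead phi -0.159 before lip deg 24.6 lead z-lip -0.0012
t 23.90 pos [0.5393 0.0139 0.1228] yaw -2.602 q6 -2.22 F [-2.8  1.2 -1.4] open 0.0387
turn [-0.0024 -0.0006  0.    ] shift cm before turn [-0.01  0.01 -3.72] after turn [-0.01  0.02 -3.72]
```

>>> jog_arm(
  deltas=[
    [0,0,0,0,0,0.06,0.4],
    [0,0,-0.05,0,-0.009,-0.007,0.4],
    [0,0,-0.05,0,-0.009,-0.007,0.4],
    [0,0,-0.05,0,-0.009,-0.007,0.4],
    [0,0,-0.05,0,-0.009,-0.007,0.4],
    [0,0,0,0,0,0,0.4],
  ],
)

```text
t: 24.4
tool_pos: [0.5397, 0.0136, 0.1229]
tool_rot: [-1.132, 2.93, -0.004]
contact_force: [-4.3, 1.3, 1.8]
opening: 0.0382
```

>>> jog_arm(
  deltas=[
    [0,0,-0.05,0,-0.009,-0.007,0.4],
    [0,0,-0.05,0,-0.009,-0.007,0.4],
    [0,0,-0.05,0,-0.009,-0.007,0.4],
    [0,0,0,0,0,0,0.4],
  ],
)

```text
t: 24.73
tool_pos: [0.5399, 0.0134, 0.123]
tool_rot: [1.348, -2.838, 0.004]
contact_force: [-3.8, 0.9, 1.3]
opening: 0.0387
```

```bash
python3 st.py
```

```text
knob [0.541  0.0147] lead phi 0.188 before lip deg 4.7 lead z-lip -0.001
t 24.73 pos [0.5399 0.0134 0.123 ] yaw -2.255 q6 -2.57 F [-3.8  0.9  1.3] open 0.0387
turn [-0.0024 -0.0013  0.    ] shift cm before turn [-0.    0.03 -3.7 ] after turn [-0.01  0.04 -3.7 ]
```

>>> jog_arm(
  deltas=[
    [0,0,-0.04,0,-0.007,-0.003,0.4],
    [0,0,-0.04,0,-0.007,-0.003,0.4],
    [0,0,-0.04,0,-0.007,-0.003,0.4],
    [0,0,0,0,0,0,0.4],
  ],
)

```text
t: 25.07
tool_pos: [0.5401, 0.0132, 0.123]
tool_rot: [1.515, -2.752, 0.004]
contact_force: [-2.6, 0.6, 0.4]
opening: 0.0385
```

>>> jog_arm(
  deltas=[
    [0,0,-0.04,0,-0.007,-0.003,0.4],
    [0,0,-0.04,0,-0.007,-0.003,0.4],
    [0,0,-0.04,0,-0.007,-0.003,0.4],
    [0,0,0,0,0,0,0.4],
  ],
)

```text
t: 25.4
tool_pos: [0.5404, 0.0133, 0.1228]
tool_rot: [-1.677, 2.656, -0.004]
contact_force: [-1.3, 1.0, -2.6]
opening: 0.0387
```

>>> jog_arm(
  deltas=[
    [0,0,-0.04,0,-0.007,-0.003,0.4],
    [0,0,-0.04,0,-0.007,-0.003,0.4],
    [0,0,-0.04,0,-0.007,-0.003,0.4],
    [0,0,0,0,0,0,0.4],
  ],
)

```text
t: 25.73
tool_pos: [0.5407, 0.0131, 0.1229]
tool_rot: [-1.833, 2.551, -0.005]
contact_force: [-0.6, -0.2, -3.0]
opening: 0.0388
```

The support vanished just past the lip: Fz fell back to the bolt's weight. I let it down about 5 mm.

>>> jog_arm(
  deltas=[
    [0,0,0,0,0,0.1,0.4],
    [0,0,0,0,0,0.1,0.4],
    [0,0,0,0,0,0.1,0.4],
    [0,0,0,0,0,0.1,0.4],
    [0,0,0,0,0,0,0.4],
    [0,0,0,0,0,0,0.4],
  ],
)

```text
t: 26.23
tool_pos: [0.5405, 0.0134, 0.1192]
tool_rot: [-1.835, 2.55, -0.004]
contact_force: [0.6, -0.8, -3.0]
opening: 0.0384
```

```bash
python3 st.py
```

```text
knob [0.5411 0.015 ] lead phi 0.55 before lip deg 164.0 lead z-lip -0.0048
t 26.23 pos [0.5405 0.0134 0.1192] yaw -1.894 q6 -2.93 F [ 0.6 -0.8 -3. ] open 0.0384
turn [-0.0019 -0.0013  0.    ] shift cm before turn [ 0.01  0.03 -4.09] after turn [ 0.01  0.03 -4.08]
```

```bash
python3 held.py w15.png
```

```text
knob top in tool z -0.007848148878833713 [-0.00905475  0.00563961]
x extent [-0.0209  0.0171] y [-0.0175  0.0176]
tilt slope [ 0.02  -0.001]
bright 230 [254. 355.] tool [-0.0115 -0.0084 -0.0089] phi world 0.6179454982608079
t 26.28 pos [0.5405 0.0134 0.1191] yaw -1.894 q6 -2.93 F [-0.  -0.6 -2.6] open 0.0386
turn [-0.0017 -0.0013  0.    ] shift cm before turn [-0.15  0.03 -8.09] after turn [-0.16  0.05 -8.09]
```

No slip in the grip. To confirm the drop, I touch the next thread below, expected at TCP ≈ 0.1184.

>>> jog_arm(
  deltas=[
    [0,0,0,0,0,0.05,0.4],
    [0,0,0,0,0,0,0.4],
  ],
)

```text
t: 26.45
tool_pos: [0.5405, 0.0134, 0.119]
tool_rot: [-1.836, 2.549, -0.003]
contact_force: [-0.3, 0.1, -0.1]
opening: 0.0385
```

>>> jog_arm(
  deltas=[
    [0,0,0,0,0,0.05,0.4],
    [0,0,0,0,0,0,0.4],
  ],
)

```text
t: 26.62
tool_pos: [0.5406, 0.0134, 0.119]
tool_rot: [-1.836, 2.549, -0.003]
contact_force: [-1.4, -0.1, 5.0]
opening: 0.0383
```

>>> jog_arm(
  deltas=[
    [0,0,0,0,0,0.04,0.4],
    [0,0,0,0,0,0,0.4],
  ],
)

```text
t: 26.78
tool_pos: [0.5406, 0.0134, 0.1189]
tool_rot: [-1.836, 2.549, -0.003]
contact_force: [-3.8, 0.2, 6.9]
opening: 0.0387
```

Contact at 0.1190, which confirms the 5 mm drop. Now forward about 0.9 turn, following the lead.

>>> jog_arm(
  deltas=[
    [0,0,0,0,0,-0.06,0.4],
    [0,0,0.08,0,0.014,0.013,0.4],
    [0,0,0.08,0,0.014,0.013,0.4],
    [0,0,0.08,0,0.014,0.013,0.4],
    [0,0,0.08,0,0.014,0.013,0.4],
    [0,0,0.08,0,0.014,0.013,0.4],
    [0,0,0.08,0,0.014,0.013,0.4],
    [0,0,0.08,0,0.014,0.013,0.4],
    [0,0,0.08,0,0.014,0.013,0.4],
    [0,0,0.08,0,0.014,0.013,0.4],
    [0,0,0.08,0,0.014,0.013,0.4],
  ],
)

```text
t: 27.7
tool_pos: [0.5393, 0.015, 0.1177]
tool_rot: [-0.692, 3.064, 0.0]
contact_force: [-3.7, 2.6, 6.8]
opening: 0.0385
```

```bash
python3 st.py
```

```text
knob [0.5409 0.0157] lead phi -0.254 before lip deg 30.0 lead z-lip -0.0063
t 27.70 pos [0.5393 0.015  0.1177] yaw -2.697 q6 -2.13 F [-3.7  2.6  6.8] open 0.0385
turn [-0.0002  0.0008 -0.    ] shift cm before turn [ 0.04 -0.06 -4.23] after turn [ 0.05 -0.06 -4.23]
```

>>> jog_arm(
  deltas=[
    [0,0,0.1,0,0.02,0.012,0.4],
    [0,0,0.1,0,0.02,0.012,0.4],
    [0,0,0.1,0,0.02,0.015,0.4],
    [0,0,0.1,0,0.02,0.016,0.4],
    [0,0,0.1,0,0.017,0.016,0.4],
    [0,0,0.1,0,0.017,0.016,0.4],
    [0,0,0.1,0,0.017,0.016,0.4],
    [0,0,0.1,0,0.017,0.016,0.4],
    [0,0,0.1,0,0.017,0.016,0.4],
    [0,0,0.1,0,0.017,0.016,0.4],
  ],
)

```text
t: 28.53
tool_pos: [0.5395, 0.0169, 0.1162]
tool_rot: [0.863, 3.02, 0.001]
contact_force: [-2.6, 3.6, 4.8]
opening: 0.0387
```

```bash
python3 st.py
```

```text
knob [0.5409 0.016 ] lead phi -1.255 before lip deg 87.4 lead z-lip -0.0078
t 28.53 pos [0.5395 0.0169 0.1162] yaw 2.585 q6 -1.12 F [-2.6  3.6  4.8] open 0.0387
turn [0.0012 0.0009 0.    ] shift cm before turn [-0.04 -0.1  -4.38] after turn [-0.03 -0.1  -4.38]
```

>>> jog_arm(
  deltas=[
    [0,0,0.1,0,0.017,0.016,0.4],
    [0,0,0.1,0,0.017,0.016,0.4],
    [0,0,0.1,0,0.017,0.016,0.4],
    [0,0,0.1,0,0.017,0.016,0.4],
    [0,0,0.1,0,0.017,0.016,0.4],
    [0,0,0.1,0,0.017,0.016,0.4],
    [0,0,0.1,0,0.017,0.016,0.4],
    [0,0,0.1,0,0.017,0.016,0.4],
    [0,0,0.1,0,0.017,0.016,0.4],
    [0,0,0.1,0,0.017,0.016,0.4],
    [0,0,0.1,0,0.017,0.016,0.4],
    [0,0,0.1,0,0.017,0.016,0.4],
  ],
)

```text
t: 29.53
tool_pos: [0.5414, 0.0178, 0.1143]
tool_rot: [2.417, 2.005, 0.003]
contact_force: [-0.9, 3.5, 4.1]
opening: 0.0385
```

```bash
python3 st.py
```

```text
knob [0.5411 0.0162] lead phi -2.455 before lip deg 156.1 lead z-lip -0.0097
t 29.53 pos [0.5414 0.0178 0.1143] yaw 1.385 q6 0.08 F [-0.9  3.5  4.1] open 0.0385
turn [ 0.0019 -0.001  -0.    ] shift cm before turn [-0.12 -0.01 -4.57] after turn [-0.12 -0.02 -4.57]
```

>>> jog_arm(
  deltas=[
    [0,0,0.1,0,0.017,0.016,0.4],
    [0,0,0.1,0,0.017,0.016,0.4],
    [0,0,0.1,0,0.017,0.016,0.4],
    [0,0,0.1,0,0.017,0.016,0.4],
    [0,0,0.1,0,0.017,0.016,0.4],
    [0,0,0.1,0,0.017,0.016,0.4],
    [0,0,0.1,0,0.017,0.016,0.4],
    [0,0,0.1,0,0.017,0.016,0.4],
    [0,0,0.1,0,0.017,0.016,0.4],
    [0,0,0.1,0,0.017,0.016,0.4],
    [0,0,0.1,0,0.017,0.016,0.4],
    [0,0,0.1,0,0.017,0.016,0.4],
  ],
)

```text
t: 30.53
tool_pos: [0.5434, 0.0161, 0.1124]
tool_rot: [3.127, 0.29, 0.006]
contact_force: [0.9, 1.3, 2.9]
opening: 0.0385
```

```bash
python3 st.py
```

```text
knob [0.5417 0.0158] lead phi 2.628 before lip deg 44.9 lead z-lip -0.0116
t 30.53 pos [0.5434 0.0161 0.1124] yaw 0.185 q6 1.28 F [0.9 1.3 2.9] open 0.0385
turn [ 0.001  -0.0037 -0.    ] shift cm before turn [-0.1   0.06 -4.76] after turn [-0.12  0.06 -4.76]
```

>>> jog_arm(
  deltas=[
    [0,0,0.1,0,0.017,0.016,0.4],
    [0,0,0.1,0,0.017,0.016,0.4],
    [0,0,0.1,0,0.017,0.016,0.4],
    [0,0,0.1,0,0.017,0.016,0.4],
    [0,0,0.1,0,0.017,0.016,0.4],
    [0,0,0.1,0,0.017,0.016,0.4],
    [0,0,0.1,0,0.017,0.016,0.4],
    [0,0,0.1,0,0.017,0.016,0.4],
    [0,0,0.1,0,0.017,0.016,0.4],
    [0,0,0.1,0,0.017,0.016,0.4],
    [0,0,0.1,0,0.017,0.016,0.4],
    [0,0,0.1,0,0.017,0.016,0.4],
  ],
)

```text
t: 31.53
tool_pos: [0.5427, 0.0135, 0.1104]
tool_rot: [2.745, -1.527, 0.007]
contact_force: [0.7, -0.0, 3.5]
opening: 0.0382
```

>>> jog_arm(
  deltas=[
    [0,0,0.1,0,0.017,0.016,0.4],
    [0,0,0.1,0,0.017,0.016,0.4],
    [0,0,0.1,0,0.017,0.016,0.4],
    [0,0,0,0,0,0,0.4],
    [0,0,0,0,0,0,0.4],
    [0,0,0,0,0,0,0.4],
    [0,0,0,0,0,0,0.4],
  ],
)

```text
t: 32.12
tool_pos: [0.542, 0.0136, 0.1099]
tool_rot: [-2.492, 1.912, -0.005]
contact_force: [1.7, 0.8, 3.5]
opening: 0.0389
```

```bash
python3 st.py; python3 held.py w16.png
python3 - <<'E'
from h import *
# plate/pad check from the side camera: visible parts near the fixture axis
o,im,d,c=grab('side');save('side2.png',im);P=cloud(o,c,d)
hsv=cv2.cvtColor(im,cv2.COLOR_RGB2HSV);H,S,V=[hsv[...,i].astype(int) for i in range(3)]
n=np.hypot(P[...,0]-.541,P[...,1]-.015)<.06
for k,m in(('red',n&((H<6)|(H>174))&(S>140)&(V>50)&(P[...,2]>.055)),('plate',n&(S<60)&(V>90)&(abs(P[...,2]-.076)<.006))):
    print(k,m.sum(),P[m].min(0).round(4) if m.any() else '',P[m].max(0).round(4) if m.any() else '',np.median(P[m][:,2]) if m.any() else '')
E
```

```text
knob [0.5416 0.0152] lead phi 1.134 before lip deg 130.5 lead z-lip -0.0141
t 32.12 pos [0.542  0.0136 0.1099] yaw -1.309 q6 2.77 F [1.7 0.8 3.5] open 0.0389
turn [-0.0025 -0.0023  0.    ] shift cm before turn [ 0.01  0.08 -5.01] after turn [-0.    0.09 -5.01]
knob top in tool z -0.00787020938438619 [-0.00908681  0.00541868]
x extent [-0.0212  0.0171] y [-0.0175  0.0177]
tilt slope [ 0.021 -0.003]
bright 227 [254. 355.] tool [-0.0117 -0.0081 -0.0089] phi world 1.2276667233665823
t 32.17 pos [0.542  0.0136 0.1099] yaw -1.309 q6 2.77 F [1.9 1.2 3.8] open 0.0383
turn [-0.0025 -0.0023  0.    ] shift cm before turn [-0.16  0.09 -9.01] after turn [-0.18  0.11 -9.01]
red 757 [ 0.4922 -0.0427  0.0654] [0.581  0.0743 0.4244] 0.39159961230423235
plate 204 [0.5095 0.004  0.0708] [0.5681 0.0466 0.0819] 0.07882961469893618
```

The lead is about 14 mm below the lip, the bolt upright and gripped, and the plate still flat and centred. I hand it in.

```bash
python3 -c "
from station import ctrl
print(ctrl.finish_job())"
```

```text
the job is handed in; nothing more can be done
None
```

The transformer is mounted and the job is handed in at about 32 s of the 72 s; `finish_job` gives no verdict. The pad is on the toroid, the plate on the pad, and the bolt is started in the boss and still gripped.

**How it went**
- **Pad:** it measured flat, about 2 mm off centre, with its top at 72 mm.
- **Plate:** I used the 62 mm ring. It measured within about 1 mm of centre, with its top at 78 mm.
- **Bolt:** I turned it backward until the upward support vanished, about 7° past the estimated lip. I then lowered it, and it rested on the next thread about 4–5 mm down. Forward I turned it about 0.91 turn (5.7 rad), and it drew down about 9 mm.

**Last checks**
- The lead is about 14 mm below the lip (11–19 required), and the knob about 1 mm from the axis.
- The tool is upright within about 0.003 rad and at rest. The bolt is gripped at the 60 N setting, and its height and angle in the grip have not changed, so it did not slip.
- The final side view shows the plate still at about 78 mm and centred.

**Checks that disagreed or failed**
- The climb on the thread before the drop measured only about 0.1–0.2 mm, against 1.3 mm expected. I put this down to side friction at first contact. It makes the riding step (step 3) less certain, though the height at the lip and the drop itself agreed with the geometry.
- The depth fit of the knob's top showed a 0.02 rad slope. It stayed fixed to the camera at every wrist angle, so it may be camera calibration, but a small real tilt in the grip is not ruled out; the limit is 0.07 rad.
- The red mask in the final side view was spoiled by the arm's own colour. The pad's final state is inferred from the plate above it.

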